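Clamp the tablet mill's bowl, fit its bayonet lid and hold it on pulse

ROBOT

A 7-joint arm with a two-finger parallel gripper is mounted at the origin on a cart in front of the work surface, level with it; the furniture and walls round the work are solid. World frame = base frame: x ahead of the robot, y to its left, z up, the work surface at z = 0. Lengths are in mm, angles in rad, forces in N, time in s.
With the tool pointing down it reaches from about 425 to 1025 mm from the base axis. Payload 9.4 kg.
Tool frame: the origin (TCP) lies on the mounting face of the last link; the fingertips stand env.tcp_to_tips ahead of it and the grasp point (between the pads) lies 167 mm ahead of it (env.tcp_to_tips is the distance from the TCP to the fingertips, in mm); z points along the fingers, y is the line along which they close (so a half turn about z gives the same grasp; the last joint's range is limited). The gripper opens to 93 mm and grips with 3 to 60 N. Pads are 15 mm wide; open, the fingers measure 128 mm over their backs; the gripper's body (75 mm by 188 mm) begins 65 mm behind the grasp point.
Start: joints at [1.205, 0.599, -0.003, 1.599, 0.002, 0.943, -0.08], TCP at [206.48, -694.975, 404.718] pointing down, gripper open.
Joint ranges: [-2.57, 2.57], [-0.35, 1.97], [-1.29, 1.29], [0.11, 2.56], [-1.05, 4.19], [0.11, 1.86], [-2.63, 2.63]. Speed limits (rad/s): [2.22, 2.22, 3.01, 3.01, 3.14, 3.14, 3.14].

INTERFACE

Orientations are given as a unit quaternion [w, x, y, z].
In Python, from bench import monitor, grab_frame, env gives the robot as it stands.
- The arm moves only by the shell command python3 -m pendant FILE [FORCE], which reads ROWS from the file FILE. ROWS is a JSON object with one list for each field, all of the same length, 1 to 10, a row being the entries at one place: rx, ry, rz (a rotation vector in rad), tx, ty, tz (the shift in mm), jaw (the finger opening in mm); each row shifts and turns the commanded pose from where the row before left it, along the tool's axes as they then stand; what a row does not reach is not made up. A row lasts 1/10 s, in which the tool goes at most 50 mm and 0.15 rad, less where a joint would pass 70% of its speed; a pose out of reach is approached as far as the arm can. The fingers move at their own pace and stop on an object; FORCE is the grip in N (left out, the last holds). Time passes only in rows, so rows that do not move let the fingers close. It prints the time, the measured TCP pose, the force, the opening and the grip force at its end. Input that does not fit is refused with a message, and nothing moves.
- monitor.sense(): the state, without advancing time (a new reading comes with each control period).
- grab_frame(name): name is "scene" or "top"; returns a dict with "image" (420x560x3 uint8, blue, green, red), "fx", "fy", "cx", "cy" (pixels), "R" (3x3) and "t" (3): a world point X has camera coordinates R X + t. Camera axes: x right, y down, z forward; pixel columns grow to the right and rows downward; lengths in mm; the calibration is good to about 2 mm. A picture is of the moment at which its call begins. There is no depth.
- env.close_job(): hands the job in; it is judged then, once.
The state is a dict: "time": time; "joints": joint angles; "joint_vel": joint speeds; "effort": joint torques, N m; "tool_pos": TCP position; "eef_rot": TCP orientation; "contact_force": force on the tool from outside, world axes, zero at the start; "moment": the same for the moment, N m; "grip_width": finger opening in mm; "finger_force": force on a finger pad.
Only numpy, scipy, OpenCV 4.12 (cv2) and the standard library are available. Lean on these libraries where they do the work, as an engineer would, in place of code of your own. Each camera call takes 0.05 s, during which the arm holds its last target. There are 200 camera calls.

TASK

Get the tablet mill running on pulse: first turn both clamp knobs clockwise to their end stops so that their claws hold the bowl down, then set the blue lid into the bowl's collar with its two lugs through the notches. Twist the lid clockwise against its spring to the pulse position, its grip bar pointing at the green marks half way to the lock, never so far that the lock clicks, and finish while still gripping the lid and holding it there. Leave the dosing cup, the blister, the carton and the vial where they are.

Things in the scene. Friction and masses are not known exactly. Their poses are not given: they have to be found in the camera images.
- mill: Tablet mill, fixed to the table: low white oval housing on a dark foot, 145 mm (x) by 228 mm (y), deck 56 mm high. Origin: centre of its underside, on the bowl's axis; z up, -x its front (switch, lamp), +y its left. In the middle stands the bowl's round aluminium collar; a clamp knob at either side. Turns are told as seen from above.
- collar (a point): Centre of the collar's top, on the bowl's axis, 88 mm above the table. Collar 96 mm in outer diameter, bore 53 mm, lip 6 mm thick, a groove below the lip. The lid is fully down when its flange rests on the collar's top: the lid's origin is then 72 mm above the mill's.
- notch (a point): One of the two notches in the collar's lip, 14 mm wide, that let the lid's lugs (8 mm wide) down; short black marks on the collar's top show them. 30 mm from the axis, 0.70 rad anticlockwise from the mill's +x; the other lies across the bore. So the lid goes in with its bar turned 0.70 rad anticlockwise from the mill's x axis (or half a turn from that).
- pulse_mark (a point): Middle of the front green mark on the collar's top, on the mill's x axis, 42 mm in front of the bowl's axis; another green mark lies across the bore, at the back. Each is 0.35 rad wide. Pulse position: the lid's grip bar lies over the green marks, 0.70 rad clockwise from the notches.
- lock_mark (a point): Middle of a red mark on the collar's top (another lies across the bore): the locked position, 0.62 rad clockwise from the middle of the green marks, 1.32 rad from the notches. On the way there the lugs meet a spring catch from about 0.95 rad after the notches; it clicks shut behind them at about 1.3 rad and holds the lid.
- lid: Blue bayonet lid, loose, about 0.12 kg, upright on the table, lugs down; 51 mm high. Origin: centre of its underside, z up. Spigot 48 mm in diameter, 16 mm high, foot chamfered; two lugs, one at either end along its x axis, 8 mm wide, 62 mm over both, z = 2 to 9 mm; flange 68 mm in diameter, z = 16 to 23 mm; grip bar along x, 48 mm long, 14 mm thick, z = 23 to 51 mm. Same after a half turn.
- lid_grip (a point): The middle of the lid's grip bar, 38 mm above the lid's underside.
- clamp_left (a joint): Turn of the left clamp knob (mill's +y side), rad, growing clockwise; 1.40 at the end stop (clamped). Friction 0.05 N m; it stays where left. The black knob is a straight bar, 45 mm long, 12 mm thick, on an upright bolt; its steel claw below points along the bar. At 1.40 the claw points at the bowl's axis (the mill's -y); at value q the bar is turned 1.40 - q anticlockwise from that.
- clamp_left_grip (a point): The point to grip the left clamp knob: on its axis, at mid height of the bar, 104 mm above the table; the bar reaches 14 mm below it and 12 mm above. In the mill's frame [0, 88, 104] mm.
- clamp_right (a joint): The same for the right clamp knob (mill's -y side): at 1.40 the claw points at the bowl's axis (the mill's +y); at a value q the bar is turned 1.40 - q anticlockwise from there.
- clamp_right_grip (a point): The same on the right clamp knob; in the mill's frame [0, -88, 104] mm.
- run_ring (a joint): Turn of the sprung run ring inside the collar, rad, clockwise; 0 at rest. The lid's lugs push it after 0.15 to 0.2 rad of free turn, so it reads 0.48 to 0.56 with the lid on the middle of the green marks, about 1.15 as the lock clicks, 1.32 at its end stop. Its spring turns the lid back when let go: 0.12 N m at 0, 0.2 N m on the green marks.
- cup: Clear dosing cup, 40 mm wide, 36 mm high, on the table in front of the mill; to be left alone.
- blister: Grey tablet blister, 88x38x5 mm, lying in front of the mill; to be left alone.
- tablet_carton: Green and white tablet carton, 90x50x20 mm, lying behind the mill; to be left alone.
- vial: Amber glass vial with a blue cap, 26 mm wide, 53 mm high, standing beyond the lid; to be left alone.
Not all that is in view belongs to the job. Of the things that look like the lid, take the one that is farthest to the robot's left at the start.

How it is judged:
By the outcome, as a careful person would: the job done as asked, in the order asked, and still so for the second after the job is handed in, while the arm keeps its last pose, push and grip.
It also fails if it takes over 61 s, if anything falls off the work surface, if the arm or the gripper's body presses on something with over 40 N, if the wrist force passes 120 N, or if a joint passes its speed limit or range.

## Working session

There is one attempt and no reset: what is moved stays moved. The work goes in short steps, Python scripts to look and compute and a shell command to move; the robot and the scene stay as the last step left them, time stands still between calls to the robot, and variables do not carry over. Pictures are saved under pics/ and viewed, at most 10 in all, crops included, and the job is handed in when it is done.

```bash
ls; mkdir -p pics; python3 - <<'E'
from bench import monitor, grab_frame, env
import cv2,numpy as np
for n in("scene","top"):
    f=grab_frame(n);cv2.imwrite(f"pics/{n}0.png",f["image"]);print(n,{k:np.round(f[k],3).tolist() for k in f if k!="image"})
print(monitor.sense(),env.tcp_to_tips)
E
```

```text
pics
scene {'fx': 384.02, 'fy': 384.02, 'cx': 284.623, 'cy': 210.77, 'R': [[-0.901, -0.434, 0.015], [-0.194, 0.372, -0.908], [0.388, -0.821, -0.419]], 't': [553.371, 160.589, 707.066]}
top {'fx': 378.961, 'fy': 378.961, 'cx': 285.255, 'cy': 211.623, 'R': [[0.024, -1.0, 0.004], [-0.989, -0.024, -0.146], [0.146, -0.0, -0.989]], 't': [42.894, 582.601, 907.298]}
{'time': 0.1, 'joints': array([ 1.2052936 ,  0.60003704, -0.0025311 ,  1.60005344,  0.00182232,
        0.94288192, -0.07979205]), 'joint_vel': array([ 5.80953211e-05, -1.31862370e-03,  8.04317319e-04, -6.51656928e-04,
       -6.03874616e-05,  9.57220033e-04, -4.96567634e-04]), 'effort': array([ 6.61345301e-03, -7.66554594e+01,  1.50208555e+00, -2.52938068e+01,
       -5.23976726e-02,  1.36066403e-02,  6.67004338e-05]), 'tool_pos': array([ 206.43336945, -694.80321237,  403.9508889 ]), 'eef_rot': array([-6.66622562e-04,  9.89586995e-01,  1.43934376e-01, -1.74597680e-04]), 'contact_force': array([-0.17938095, -0.07322874, -0.78887304]), 'moment': array([-0.0098087 , -0.01871159,  0.03456044]), 'finger_force': 0.0, 'grip_width': 93.23071084090721} 186.1
```

View pics/scene0.png

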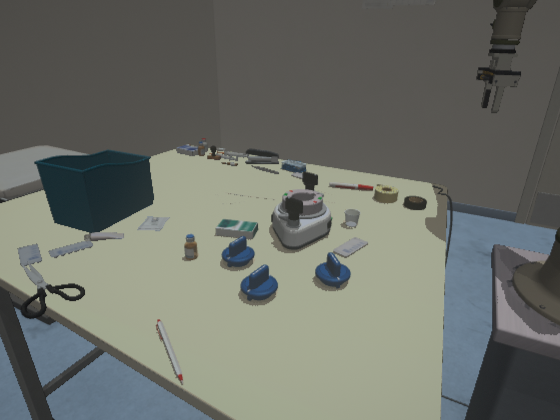

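View pics/top0.png

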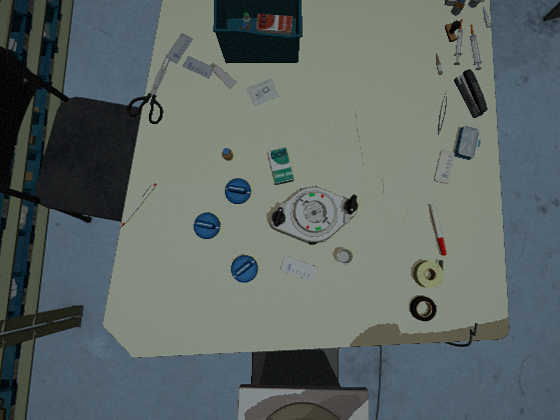

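```bash
cat > h.py <<'E'
from bench import monitor, grab_frame, env
import cv2,numpy as np
def proj(f,X): c=f["R"]@np.array(X,float)+f["t"]; return np.array([f["fx"]*c[0]/c[2]+f["cx"],f["fy"]*c[1]/c[2]+f["cy"]])
def ray(f,p):
    R=np.array(f["R"]);o=-R.T@f["t"];d=R.T@np.array([(p[0]-f["cx"])/f["fx"],(p[1]-f["cy"])/f["fy"],1]);return o,d/np.linalg.norm(d)
def onz(f,p,z): o,d=ray(f,p);return o+d*(z-o[2])/d[2]
def tri(f,p,g,q):
    o,d=ray(f,p);a,b=ray(g,q);s=np.linalg.lstsq(np.c_[d,-b],a-o,rcond=None)[0]
    A,B=o+d*s[0],a+b*s[1];return (A+B)/2,np.linalg.norm(A-B)
def crop(im,c,w,h,k): x,y=int(c[0]-w/2),int(c[1]-h/2);return cv2.resize(im[y:y+h,x:x+w],None,fx=k,fy=k,interpolation=cv2.INTER_CUBIC)
def blobs(m,amin=4):
    n,l,s,c=cv2.connectedComponentsWithStats(m.astype(np.uint8));return [(s[i,4],c[i].round(1).tolist(),l==i) for i in range(1,n) if s[i,4]>=amin]
E
python3 - <<'E'
from h import *
F={n:grab_frame(n) for n in("scene","top")}
t,s=F["top"]["image"],F["scene"]["image"]
a=crop(t,(314,210),100,75,4);b=crop(s,(303,210),100,75,4);c=crop(t,(220,230),100,100,4)[:300];d=crop(s,(290,268),130,75,3.0769)[:230]
c=crop(t,(207,226),50,37,8)[:296];d=crop(s,(259,283),50,37,8)[:296]
cv2.imwrite("pics/c1.png",np.vstack([np.hstack([a,b]),np.hstack([c,d])]))
for n,f in F.items():
    im=f["image"];hsv=cv2.cvtColor(im,cv2.COLOR_BGR2HSV);H,S,V=[hsv[...,i].astype(int) for i in range(3)]
    roi=np.zeros(H.shape,bool)
    if n=="top": roi[180:250,265:365]=1
    else: roi[165:250,265:340]=1
    for nm,m in(("red",((H<8)|(H>172))&(S>110)),("green",(H>45)&(H<85)&(S>90)),("black",V<50)):
        print(n,nm,[(x,y) for x,y,_ in blobs(m&roi,3)])
    print(n,"blue",[(x,y) for x,y,_ in blobs((H>100)&(H<125)&(S>150)&(V>60),100)])
E
```

```text
scene red [(np.int32(3), [314.7, 201.3])]
scene green [(np.int32(4), [285.0, 193.8]), (np.int32(7), [319.7, 197.6])]
scene black [(np.int32(179), [309.7, 180.4]), (np.int32(276), [293.7, 208.2]), (np.int32(13), [329.0, 224.7]), (np.int32(3), [312.0, 241.3])]
scene blue []
top red [(np.int32(8), [322.0, 195.5]), (np.int32(7), [307.1, 226.6])]
top green [(np.int32(5), [275.6, 180.6]), (np.int32(7), [282.0, 180.1]), (np.int32(21), [311.3, 194.3]), (np.int32(3), [349.0, 202.0]), (np.int32(3), [348.3, 208.7]), (np.int32(3), [349.0, 212.3]), (np.int32(20), [317.4, 228.2])]
top black [(np.int32(23), [284.2, 181.8]), (np.int32(167), [350.6, 204.5]), (np.int32(167), [278.1, 216.9]), (np.int32(3), [299.0, 225.0]), (np.int32(18), [312.2, 242.5])]
top blue [(np.int32(198), [238.4, 184.8]), (np.int32(205), [236.3, 196.6]), (np.int32(443), [206.4, 225.5]), (np.int32(451), [243.9, 268.7])]
```

View pics/c1.png

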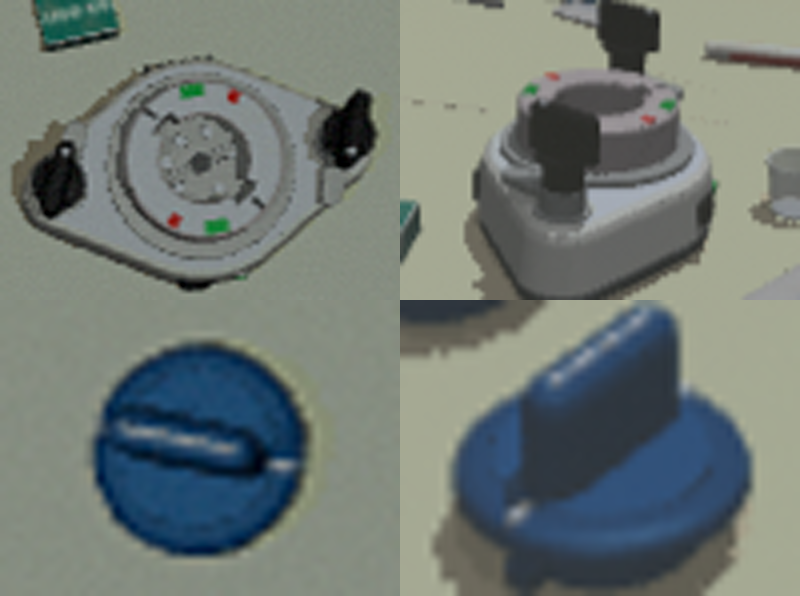

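```bash
python3 - <<'E'
from h import *
s,t=[grab_frame(n) for n in("scene","top")]
print("cams",ray(s,(0,0))[0],ray(t,(0,0))[0])
def hsv(f): h=cv2.cvtColor(f["image"],cv2.COLOR_BGR2HSV).astype(int);return h[...,0],h[...,1],h[...,2]
def win(f,c,r): m=np.zeros(f["image"].shape[:2],bool);m[c[1]-r:c[1]+r+1,c[0]-r:c[0]+r+1]=1;return m
H,S,V=hsv(t);Hs,Ss,Vs=hsv(s)
# marks (sub-pixel via weights)
def cen(m): y,x=np.nonzero(m);return np.array([x.mean(),y.mean()]),len(x)
gm=lambda H,S:(H>40)&(H<88)&(S>60); rm=lambda H,S:((H<8)|(H>172))&(S>60)
P={}
for k,mk,ct,cs in(("gb",gm,(311,194),(286,195)),("gf",gm,(317,228),(320,199)),("rb",rm,(322,196),(291,191)),("rf",rm,(307,226),(315,203))):
    a,n=cen(mk(H,S)&win(t,ct,4));b,n2=cen(mk(Hs,Ss)&win(s,cs,4))
    X,e=tri(t,a,s,b);P[k]=onz(t,a,88);print(k,n,n2,"tri",X.round(1),round(e,1),"z88",P[k].round(1), onz(s,b,88).round(1))
C=(P["gb"]+P["gf"]+P["rb"]+P["rf"])/4;d=P["gb"]-P["gf"];th=np.arctan2(d[1],d[0]);print("C",C,(P["gb"]+P["gf"])/2,(P["rb"]+P["rf"])/2,"th",th,np.linalg.norm(d),"thR",np.arctan2(*(P["rb"]-P["rf"])[[1,0]])+.62)
u=np.array([np.cos(th),np.sin(th),0]);v=np.array([-u[1],u[0],0])
for sg in(1,-1):
    k=C+v*88*sg;k[2]=116;p=proj(t,k);print("knob",sg,k.round(1),p)
    m=(V<60)&win(t,p.round().astype(int),14);bb=max(blobs(m),key=lambda q:q[0]);y,x=np.nonzero(bb[2])
    W=np.array([onz(t,(a,b),110)[:2] for a,b in zip(x,y)]);(w0,E)=np.linalg.eigh(np.cov(W.T));e=E[:,1];print(" bar ctr z110",W.mean(0),"ang",np.arctan2(e[1],e[0])%np.pi,"sd",np.sqrt(w0))
# lid
m=(H>98)&(H<128)&(S>100)&win(t,(207,226),18)
c=max(cv2.findContours(m.astype(np.uint8),0,1)[0],key=len);el=cv2.fitEllipse(cv2.convexHull(c));print("flange",el,onz(t,el[0],20))
for thr in(70,90,110):
  hl=lambda S,V,H:(V>thr+20)&(S<150)&(H>90)&(H<130)
  ht=hl(S,V,H)&win(t,(205,225),11);hs=hl(Ss,Vs,Hs)&win(s,(261,278),14)
  y,x=np.nonzero(ht);y2,x2=np.nonzero(hs);print(thr,len(x),len(x2))
  if len(x)>5 and len(x2)>5:
    W=np.array([onz(t,q,51)[:2] for q in zip(x,y)]);w0,E=np.linalg.eigh(np.cov(W.T));e=E[:,1]
    print("hl",tri(t,(x.mean(),y.mean()),s,(x2.mean(),y2.mean())),onz(t,(x.mean(),y.mean()),51),"ang",np.arctan2(e[1],e[0]))
E
```

```text
cams [255.20059227 760.61636037 433.91924029] [442.90158004  57.16333261 982.35645322]
gb 21 6 tri [617.3  -5.   87.8] 2.2 z88 [618.3  -4.6  88. ] [616.   -4.7  88. ]
gf 26 8 tri [536.2 -21.8  87.3] 2.2 z88 [537.2 -21.4  88. ] [534.6 -20.3  88. ]
rb 11 5 tri [614.8 -31.2  87.3] 1.7 z88 [615.4 -30.8  88. ] [613.2 -29.5  88. ]
rf 11 7 tri [538.8   3.7  87.2] 2.2 z88 [539.8   4.1  88. ] [537.    5.3  88. ]
C [577.67369086 -13.18063596  88.        ] [577.74348813 -12.98398373  88.        ] [577.60389359 -13.3772882   88.        ] th 0.20378442680803624 82.86538437324444 thR 0.18820958071846933
knob 1 [559.9  73.  116. ] [278.17767379 216.05037528]
 bar ctr z110 [558.78847611  73.48232709] ang 2.9617730539056133 sd [ 7.39044995 10.47480297]
knob -1 [595.5 -99.4 116. ] [352.83911448 202.63240613]
 bar ctr z110 [592.00143728 -95.00146622] ang 2.734667065609565 sd [ 7.34234152 11.42106003]
flange ((206.3339385986328, 225.46681213378906), (25.208316802978516, 26.10931968688965), 38.700477600097656) [544.13907037 257.32705682  20.        ]
70 40 289
hl (array([540.02551984, 261.34452086,  30.96467812]), np.float64(12.50489756608242)) [543.69142902 259.51556244  51.        ] ang 1.4481273727977713
90 25 149
hl (array([542.04243402, 259.59194661,  31.3342418 ]), np.float64(10.232299719909545)) [544.66128289 257.4443458   51.        ] ang 1.383012794958826
110 8 27
hl (array([544.1311103 , 257.24156836,  47.86432805]), np.float64(1.2698533028560228)) [544.37773073 256.83569798  51.        ] ang 1.3682472366176206
```

```bash
cat >> h.py <<'E'
from scipy.spatial.transform import Rotation as Ro
def plan(x,y,zg,psi):
    "offsets in present tool axes to put grasp point at x,y,zg with tool y at psi pointing straight down"
    s=monitor.sense();q=s["eef_rot"];R=Ro.from_quat([q[1],q[2],q[3],q[0]])
    p=np.array(s["tool_pos"]);T=np.array([x,y,zg+167]);c,n=np.cos(psi),np.sin(psi)
    Rt=Ro.from_matrix(np.c_[[-n,c,0],[c,n,0],[0,0,-1]])
    print("t",round(s["time"],2),"grasp",(p-[0,0,167]).round(1),"psi",round(float(np.arctan2(*R.as_matrix()[[1,0],1])),3),"w",round(s["grip_width"],1),"F",s["contact_force"].round(1),"M",np.round(s["moment"],2),"j7",round(s["joints"][6],2))
    print("move now",R.inv().apply(T-p).round(1),"rotvec",(R.inv()*Rt).as_rotvec().round(3),"move after rot",Rt.inv().apply(T-p).round(1))
E
python3 -c "
from h import *
plan(594.2,-99.3,220,1.40)"
```

```text
t 0.3 grasp [ 206.5 -694.9  237.4] psi -1.282 w 93.2 F [ 0.4 -0.7  1.4] M [0.01 0.02 0.02] j7 -0.08
move now [ 541.3 -460.5   17.6] rotvec [-0.000e+00 -1.000e-03 -2.682e+00] move after rot [-280.8  652.8   17.4]
```

```bash
echo '{"rx":[0,0,0,0,0,0,0,0],"ry":[0,0,0,0,0,0,0,0],"rz":[0,0,0,0,0,0,0,0],"tx":[34,34,34,34,34,34,34,34],"ty":[-29,-29,-29,-29,-29,-29,-29,-29],"tz":[1,1,1,1,1,1,1,1],"jaw":[40,40,40,40,40,40,40,40]}' > rows.txt && python3 -m pendant rows.txt 20
echo '{"rx":[0,0,0,0,0,0,0,0],"ry":[0,0,0,0,0,0,0,0],"rz":[0,0,0,0,0,0,0,0],"tx":[34,34,34,34,34,34,34,0],"ty":[-29,-29,-29,-29,-29,-29,-29,0],"tz":[1,1,1,1,1,1,1,0],"jaw":[36,36,36,36,36,36,36,36]}' > rows.txt && python3 -m pendant rows.txt
echo '{"rx":[0,0,0,0,0,0,0,0,0],"ry":[0,0,0,0,0,0,0,0,0],"rz":[-0.149,-0.149,-0.149,-0.149,-0.149,-0.149,-0.149,-0.149,-0.149],"tx":[0,0,0,0,0,0,0,0,0],"ty":[0,0,0,0,0,0,0,0,0],"tz":[0,0,0,0,0,0,0,0,0],"jaw":[36,36,36,36,36,36,36,36,36]}' > rows.txt && python3 -m pendant rows.txt
echo '{"rx":[0,0,0,0,0,0,0,0,0,0],"ry":[0,0,0,0,0,0,0,0,0,0],"rz":[-0.149,-0.149,-0.149,-0.149,-0.149,-0.149,-0.149,-0.149,-0.149,0],"tx":[0,0,0,0,0,0,0,0,0,0],"ty":[0,0,0,0,0,0,0,0,0,0],"tz":[0,0,0,0,0,0,0,0,0,0],"jaw":[36,36,36,36,36,36,36,36,36,36]}' > rows.txt && python3 -m pendant rows.txt
python3 -c "
from h import *
plan(594.2,-99.3,106,1.40)"
```

```text
time: 1.1
tool_pos: [401.8, -393.6, 396.9]
eef_rot: [0.0, 0.99, 0.144, 0.0]
contact_force: [0.5, -0.6, 0.4]
grip_width: 40.4
finger_force: 0.0
time: 1.9
tool_pos: [574.5, -126.3, 389.6]
eef_rot: [-0.001, 0.989, 0.148, 0.001]
contact_force: [-0.3, -0.4, 0.1]
grip_width: 36.2
finger_force: 0.0
time: 2.8
tool_pos: [571.2, -133.2, 389.8]
eef_rot: [0.0, 0.684, 0.73, -0.0]
contact_force: [0.5, 0.1, -0.3]
grip_width: 35.7
finger_force: 0.0
time: 3.8
tool_pos: [571.2, -133.5, 389.4]
eef_rot: [-0.0, 0.085, 0.996, 0.0]
contact_force: [-0.7, -0.1, 0.2]
grip_width: 36.2
finger_force: 0.0
t 3.8 grasp [ 571.2 -133.5  222.4] psi 1.401 w 36.2 F [-0.7 -0.1  0.2] M [ 0.03 -0.13 -0.05] j7 1.03
move now [-16.9  37.6 116.4] rotvec [ 0.    -0.001  0.001] move after rot [-16.8  37.6 116.4]
```

```bash
echo '{"rx":[0,0,0,0,0,0],"ry":[0,0,0,0,0,0],"rz":[0,0,0,0,0,0],"tx":[-8.4,-8.4,0,0,0,0],"ty":[18.8,18.8,0,0,0,0],"tz":[0,0,30,40,10,0],"jaw":[36,36,36,36,36,36]}' > rows.txt && python3 -m pendant rows.txt
python3 -c "
from h import *
plan(594.2,-99.3,106,1.40)
t,s=grab_frame('top'),grab_frame('scene')
cv2.imwrite('pics/k1.png',np.hstack([crop(t['image'],(350,205),57,75,7),crop(s['image'],(309,180),57,75,7)]))"
```

```text
time: 4.4
tool_pos: [594.0, -98.7, 308.6]
eef_rot: [-0.002, 0.086, 0.996, -0.0]
contact_force: [0.8, 0.1, 0.0]
grip_width: 35.9
finger_force: 0.0
t 4.4 grasp [594.  -98.7 141.6] psi 1.398 w 35.9 F [0.8 0.1 0. ] M [ 0.02 -0.14  0.05] j7 0.87
move now [-0.4 -0.6 35.6] rotvec [-0.    -0.003 -0.002] move after rot [-0.3 -0.6 35.6]
```

View pics/k1.png

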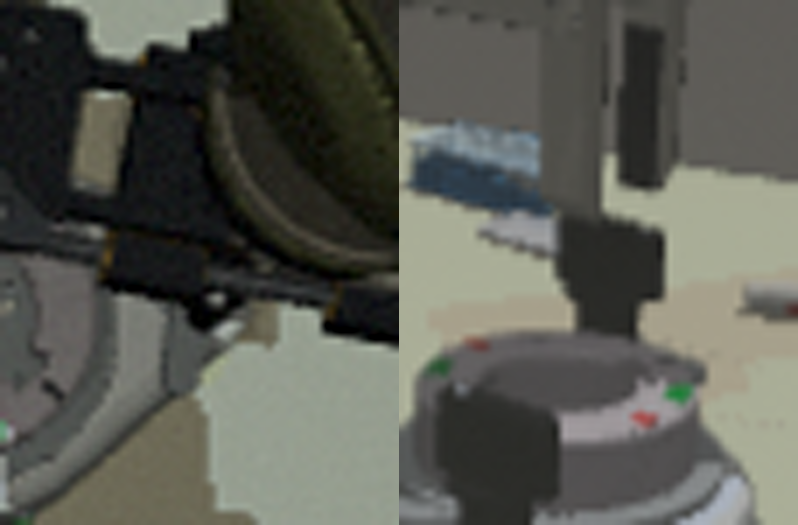

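```bash
echo '{"rx":[0,0,0,0],"ry":[0,0,0,0],"rz":[0,0,0,0],"tx":[0,0,0,0],"ty":[0,0,0,0],"tz":[12,12,11,0],"jaw":[36,36,36,36]}' > rows.txt && python3 -m pendant rows.txt 15
echo '{"rx":[0,0,0,0,0],"ry":[0,0,0,0,0],"rz":[0,0,0,0,0],"tx":[0,0,0,0,0],"ty":[0,0,0,0,0],"tz":[0,0,0,0,0],"jaw":[5,5,5,5,5]}' > rows.txt && python3 -m pendant rows.txt 15
python3 -c "
from h import *
plan(594.2,-99.3,106,0.197)"
```

```text
time: 4.9
tool_pos: [594.1, -99.4, 273.2]
eef_rot: [-0.001, 0.086, 0.996, -0.001]
contact_force: [-0.0, -2.8, -1.4]
grip_width: 36.3
finger_force: 1.5
time: 5.4
tool_pos: [593.8, -100.7, 273.5]
eef_rot: [-0.001, 0.086, 0.996, -0.001]
contact_force: [0.7, -7.2, -8.9]
grip_width: 32.0
finger_force: 15.0
t 5.4 grasp [ 593.8 -100.7  106.5] psi 1.398 w 32.0 F [ 0.7 -7.2 -8.9] M [-1.53 -0.43  0.02] j7 0.83
move now [-0.1  1.4  0.5] rotvec [-0.004 -0.     1.201] move after rot [1.3 0.6 0.5]
```

```bash
echo '{"rx":[0,0,0,0,0,0,0,0,0,0],"ry":[0,0,0,0,0,0,0,0,0,0],"rz":[0,0,0,0,0,0,0,0,0,0],"tx":[0,0,0,0,0,0,-45,-45,-45,-45],"ty":[0,0,0,0,0,0,0,0,0,0],"tz":[0,0,-20,-20,-40,-40,0,0,0,0],"jaw":[40,40,40,40,40,40,40,40,40,40]}' > rows.txt && python3 -m pendant rows.txt|tail -1
python3 -c "
from h import *
plan(594.2,-99.3,106,0.197)
t,s=grab_frame('top'),grab_frame('scene')
a=crop(t['image'],(352,207),40,37,8);b=crop(s['image'],(309,181),40,37,8);c=crop(t['image'],(279,217),40,37,8);d=crop(s['image'],(293,208),40,37,8)
im=np.vstack([np.hstack([a,b]),np.hstack([c,d])]).astype(float)
cv2.imwrite('pics/k2.png',np.clip(255*(im/255)**.5,0,255).astype(np.uint8))
for k in((594.2,-99.3),(559.8,73.3)):
  print([ (z,proj(t,(*k,z)).round(1),proj(s,(*k,z)).round(1)) for z in (60,90,116)])
"
```

```text
finger_force: 0.0
t 6.4 grasp [ 773.4 -129.   228.2] psi 1.4 w 40.3 F [1.3 0.2 0.7] M [ 0.05 -0.17  0.03] j7 1.07
move now [181.7  -1.2 122.1] rotvec [1.000e-03 0.000e+00 1.203e+00] move after rot [  64.2 -169.9  122.2]
[(60, array([348.7, 207. ]), array([308.5, 193.1])), (90, array([350.9, 205. ]), array([309. , 182.2])), (116, array([352.8, 203.2]), array([309.4, 172.5]))]
[(60, array([278.4, 219.1]), array([292.9, 222.2])), (90, array([278.2, 217.5]), array([293.2, 209.7])), (116, array([278. , 216.1]), array([293.5, 198.6]))]
```

View pics/k2.png

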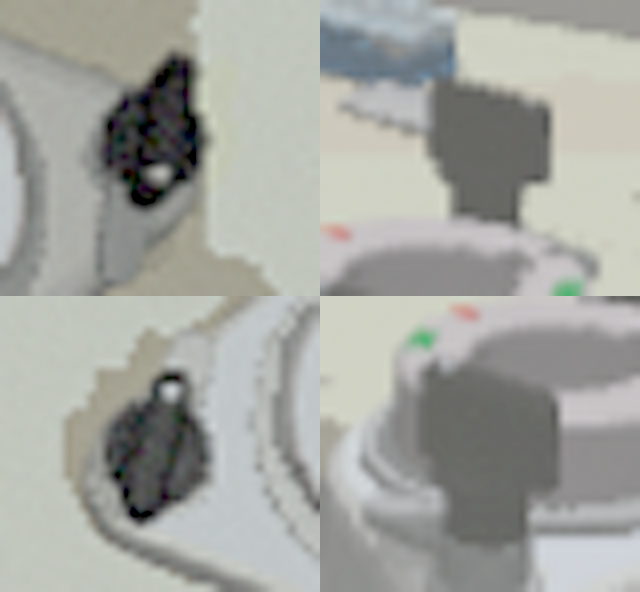

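```bash
echo '{"rx":[0,0,0,0,0,0,0,0,0],"ry":[0,0,0,0,0,0,0,0,0],"rz":[0,0,0,0,0,0,0,0,0],"tx":[45,45,45,46.5,0,0,0,0,0],"ty":[-0.5,-0.5,0,0,0,0,0,0,0],"tz":[0,0,0,0,40,40,20,10,0],"jaw":[36,36,36,36,36,36,36,36,36]}' > rows.txt && python3 -m pendant rows.txt|tail -5
python3 -c "
from h import *
plan(594.2,-100.2,118,1.4)"
echo '{"rx":[0,0,0,0,0],"ry":[0,0,0,0,0],"rz":[0,0,0,0,0],"tx":[0,0,0,0,0],"ty":[0,0,0,0,0],"tz":[0,0,0,0,0],"jaw":[5,5,5,5,5]}' > rows.txt && python3 -m pendant rows.txt 15
python3 -c "
from h import *
plan(594.2,-100.2,118,0.197)"
```

```text
tool_pos: [592.4, -98.7, 284.0]
eef_rot: [-0.001, 0.085, 0.996, 0.0]
contact_force: [0.5, 0.7, -0.1]
grip_width: 36.0
finger_force: 0.0
t 7.4 grasp [592.4 -98.7 117. ] psi 1.401 w 36.0 F [ 0.5  0.7 -0.1] M [ 0.07 -0.16  0.09] j7 0.84
move now [-2.  -1.2 -1. ] rotvec [ 0.    -0.002  0.001] move after rot [-2.  -1.2 -1. ]
time: 7.9
tool_pos: [592.9, -100.7, 285.7]
eef_rot: [0.0, 0.086, 0.996, -0.001]
contact_force: [-0.9, -4.9, 5.7]
grip_width: 11.9
finger_force: 14.8
t 7.9 grasp [ 592.9 -100.7  118.7] psi 1.398 w 11.9 F [-0.9 -4.9  5.7] M [-1.08  0.07 -0.09] j7 0.84
move now [-1.2  0.7  0.7] rotvec [-1.000e-03  3.000e-03  1.201e+00] move after rot [0.2 1.4 0.7]
```

```bash
echo '{"rx":[0,0,0,0,0,0,0,0,0],"ry":[0,0,0,0,0,0,0,0,0],"rz":[0,0.14,0.14,0.14,0.14,0.14,0.14,0.14,0],"tx":[0,0,0,0,0,0,0,0,0],"ty":[-1.6,0,0,0,0,0,0,0,0],"tz":[-0.5,0,0,0,0,0,0,0,0],"jaw":[5,5,5,5,5,5,5,5,5]}' > rows.txt && python3 -m pendant rows.txt 25
python3 -c "
from h import *
plan(594.2,-100.2,118,0.197)"
echo '{"rx":[0,0,0,0,0],"ry":[0,0,0,0,0],"rz":[0.14,0.04,0.02,0.02,0],"tx":[0,0,0,0,0],"ty":[0,0,0,0,0],"tz":[0,0,0,0,0],"jaw":[5,5,5,5,5]}' > rows.txt && python3 -m pendant rows.txt 25
python3 -c "
from h import *
plan(594.2,-100.2,118,0.197)"
```

```text
time: 8.8
tool_pos: [593.2, -100.3, 285.7]
eef_rot: [0.001, 0.545, 0.839, 0.001]
contact_force: [3.2, 0.4, -1.2]
grip_width: 12.1
finger_force: 24.9
t 8.8 grasp [ 593.2 -100.3  118.7] psi 0.419 w 12.1 F [ 3.2  0.4 -1.2] M [-0.08 -0.79 -0.06] j7 0.08
move now [-0.3  1.   0.7] rotvec [0.002 0.001 0.222] move after rot [-0.1  1.   0.7]
time: 9.3
tool_pos: [593.4, -100.4, 285.7]
eef_rot: [0.001, 0.631, 0.776, 0.001]
contact_force: [4.0, 1.7, 1.0]
grip_width: 11.7
finger_force: 24.9
t 9.3 grasp [ 593.4 -100.4  118.7] psi 0.204 w 11.7 F [4.  1.7 1. ] M [ 0.21 -1.15 -0.01] j7 -0.08
move now [0.  0.8 0.7] rotvec [ 0.003 -0.     0.007] move after rot [0.  0.8 0.7]
```

```bash
for i in 1 2; do echo '{"rx":[0,0],"ry":[0,0],"rz":[0.03,0],"tx":[0,0],"ty":[0,0],"tz":[0,0],"jaw":[5,5]}' > rows.txt && python3 -m pendant rows.txt|tail -1
python3 -c "
from h import *
plan(594.2,-100.2,118,0.197)"; done
```

```text
finger_force: 25.3
t 9.5 grasp [ 593.4 -100.3  118.7] psi 0.175 w 11.8 F [4.8 2.1 0.3] M [ 0.27 -1.23  0.39] j7 -0.1
move now [-0.1  0.8  0.7] rotvec [ 0.003 -0.    -0.022] move after rot [-0.1  0.8  0.7]
finger_force: 25.8
t 9.7 grasp [ 593.4 -100.2  118.7] psi 0.145 w 11.8 F [5.  1.3 0.7] M [ 0.36 -1.2   0.49] j7 -0.12
move now [-0.1  0.8  0.7] rotvec [ 0.003 -0.    -0.052] move after rot [-0.2  0.8  0.7]
```

```bash
echo '{"rx":[0,0,0,0,0,0],"ry":[0,0,0,0,0,0],"rz":[0,0,0,0,0,0],"tx":[0,0,0,0,0,0],"ty":[0,0,0,0,0,0],"tz":[0,0,0,-25,-25,0],"jaw":[36,36,36,36,36,36]}' > rows.txt && python3 -m pendant rows.txt|tail -1
python3 -c "
from h import *
plan(559.6,72.3,118,1.37)"
```

```text
finger_force: 0.0
t 10.3 grasp [ 592.9 -101.   170.8] psi 0.141 w 35.9 F [ 0.9 -0.   0.9] M [ 0.03 -0.1   0.02] j7 -0.08
move now [176.4  -8.9  52.6] rotvec [ 0.002  0.003 -1.229] move after rot [ 67.2 163.2  52.8]
```

```bash
echo '{"rx":[0,0,0,0,0,0,0,0,0],"ry":[0,0,0,0,0,0,0,0,0],"rz":[0,0,0,0,-0.1366,-0.1366,-0.1366,-0.1366,-0.1366],"tx":[44,44,44,44.4,0,0,0,0,0],"ty":[-2.2,-2.2,-2.2,-2.3,0,0,0,0,0],"tz":[0,0,0,0,0,0,0,0,0],"jaw":[36,36,36,36,36,36,36,36,36]}' > rows.txt && python3 -m pendant rows.txt|tail -1
echo '{"rx":[0,0,0,0,0,0],"ry":[0,0,0,0,0,0],"rz":[-0.1366,-0.1366,-0.1366,-0.1366,0,0],"tx":[0,0,0,0,0,0],"ty":[0,0,0,0,0,0],"tz":[0,0,0,0,0,0],"jaw":[36,36,36,36,36,36]}' > rows.txt && python3 -m pendant rows.txt|tail -1
python3 -c "
from h import *
plan(559.6,72.3,118.5,1.37)"
```

```text
finger_force: 0.0
finger_force: 0.0
t 11.8 grasp [558.9  72.2 167.6] psi 1.366 w 36.1 F [ 0.  -0.1  0.2] M [ 0.02 -0.17  0.01] j7 0.57
move now [-0.7  0.3 49.1] rotvec [-0.    -0.001 -0.004] move after rot [-0.7  0.3 49.1]
```

```bash
echo '{"rx":[0,0,0,0],"ry":[0,0,0,0],"rz":[0,0,0,0],"tx":[-0.7,0,0,0],"ty":[0.3,0,0,0],"tz":[20,18,11,0],"jaw":[36,36,36,36]}' > rows.txt && python3 -m pendant rows.txt|tail -4
echo '{"rx":[0,0,0,0,0],"ry":[0,0,0,0,0],"rz":[0,0,0,0,0],"tx":[0,0,0,0,0],"ty":[0,0,0,0,0],"tz":[0,0,0,0,0],"jaw":[5,5,5,5,5]}' > rows.txt && python3 -m pendant rows.txt 15|tail -1
python3 -c "
from h import *
plan(559.6,72.3,118.5,0.19)"
```

```text
eef_rot: [-0.001, 0.101, 0.995, -0.0]
contact_force: [-0.1, -0.9, 0.3]
grip_width: 36.0
finger_force: 0.0
finger_force: 14.8
t 12.7 grasp [559.8  71.8 119.8] psi 1.368 w 12.1 F [-1.  -5.5  6.1] M [-1.03  0.11 -0.07] j7 0.51
move now [0.3 0.4 1.3] rotvec [-1.000e-03  2.000e-03  1.178e+00] move after rot [ 0.5 -0.1  1.3]
```

```bash
echo '{"rx":[0,0,0,0,0,0,0,0,0,0],"ry":[0,0,0,0,0,0,0,0,0,0],"rz":[0,0.14,0.14,0.14,0.14,0.14,0.14,0.14,0.14,0],"tx":[0,0,0,0,0,0,0,0,0,0],"ty":[-1.6,0,0,0,0,0,0,0,0,0],"tz":[-0.5,0,0,0,0,0,0,0,0,0],"jaw":[5,5,5,5,5,5,5,5,5,5]}' > rows.txt && python3 -m pendant rows.txt 25|tail -1
python3 -c "
from h import *
plan(559.6,72.3,118,0.19)"
echo '{"rx":[0,0,0,0],"ry":[0,0,0,0],"rz":[0.06,0.03,0.03,0],"tx":[0,0,0,0],"ty":[0,0,0,0],"tz":[0,0,0,0],"jaw":[5,5,5,5]}' > rows.txt && python3 -m pendant rows.txt 25|tail -1
python3 -c "
from h import *
plan(559.6,72.3,118,0.19)"
```

```text
finger_force: 24.9
t 13.7 grasp [559.9  71.7 119.9] psi 0.248 w 11.8 F [ 3.3  1.7 -3.4] M [ 0.08 -0.77 -0.06] j7 -0.34
move now [ 0.6 -0.2  1.9] rotvec [ 0.002 -0.     0.058] move after rot [ 0.6 -0.2  1.9]
finger_force: 26.3
t 14.1 grasp [559.9  71.8 119.9] psi 0.131 w 12.2 F [ 4.9  3.5 -4. ] M [ 0.67 -1.11  0.54] j7 -0.42
move now [ 0.5 -0.3  1.9] rotvec [ 0.002 -0.001 -0.059] move after rot [ 0.6 -0.2  1.9]
```

```bash
echo '{"rx":[0,0,0,0,0,0],"ry":[0,0,0,0,0,0],"rz":[0,0,0,0,0,0],"tx":[0,0,0,0,0,0],"ty":[0,0,0,0,0,0],"tz":[0,0,0,-25,-25,0],"jaw":[40,40,40,40,50,50]}' > rows.txt && python3 -m pendant rows.txt|tail -1
python3 -c "
from h import *
plan(544,256.6,110,-0.18)"
```

```text
finger_force: 0.0
t 14.7 grasp [559.9  71.1 172.3] psi 0.129 w 48.7 F [1.2 0.7 0.1] M [-0.04 -0.16  0.01] j7 -0.38
move now [186.    7.9  62.3] rotvec [ 0.003 -0.     0.309] move after rot [179.7 -48.9  62.3]
```

```bash
echo '{"rx":[0,0,0,0,0,0,0,0],"ry":[0,0,0,0,0,0,0,0],"rz":[0,0,0,0,0.15,0.15,0,0],"tx":[46.5,46.5,46.5,46.5,0,0,0,0],"ty":[2,2,2,2,0,0,0,0],"tz":[0,0,0,20,20,20,0,0],"jaw":[60,60,60,60,60,60,60,60]}' > rows.txt && python3 -m pendant rows.txt|tail -1
python3 -c "
from h import *
plan(544,256.6,45.5,-0.18)
t,s=grab_frame('top'),grab_frame('scene')
cv2.imwrite('pics/l1.png',np.hstack([crop(t['image'],(207,226),57,75,7),crop(s['image'],(262,270),57,75,7)]))"
```

```text
finger_force: 0.0
t 15.5 grasp [543.2 255.9 109.6] psi -0.166 w 60.0 F [-0.3  0.3  0.2] M [-0.05 -0.06 -0.  ] j7 -0.93
move now [ 0.9  0.7 64.1] rotvec [-0.001  0.001  0.014] move after rot [ 0.8  0.6 64.1]
```

View pics/l1.png

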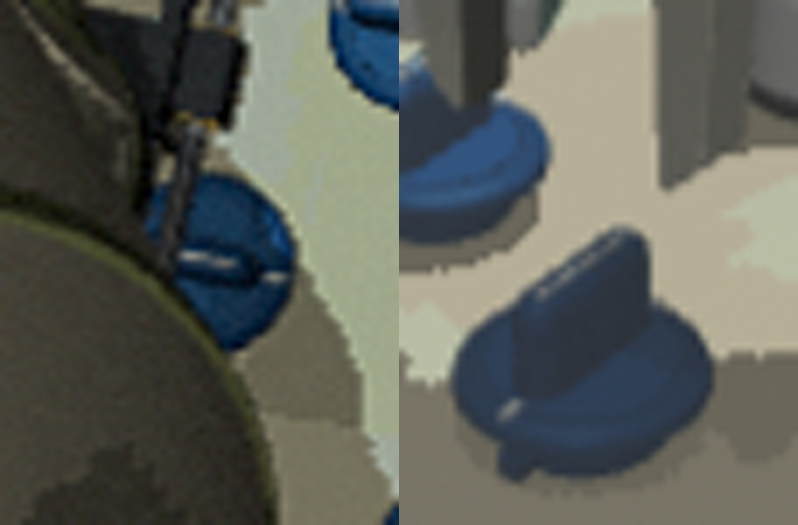

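```bash
echo '{"rx":[0,0,0,0],"ry":[0,0,0,0],"rz":[0.014,0,0,0],"tx":[0.9,0,0,0],"ty":[0.7,0,0,0],"tz":[30,24,9,0],"jaw":[60,60,60,60]}' > rows.txt && python3 -m pendant rows.txt 15|tail -4
echo '{"rx":[0,0,0,0,0,0],"ry":[0,0,0,0,0,0],"rz":[0,0,0,0,0,0],"tx":[0,0,0,0,0,0],"ty":[0,0,0,0,0,0],"tz":[0,0,0,0,0,0],"jaw":[30,8,8,8,8,8]}' > rows.txt && python3 -m pendant rows.txt 15|tail -1
python3 -c "
from h import *
plan(544,256.6,45.5,-0.18)"
```

```text
eef_rot: [-0.0, 0.769, 0.639, -0.001]
contact_force: [-0.1, -0.1, 0.2]
grip_width: 59.9
finger_force: 0.0
finger_force: 0.0
t 16.6 grasp [544.3 256.8  47.1] psi -0.184 w 16.4 F [-0.1 -0.5  0.7] M [-0.02 -0.05 -0.02] j7 -0.98
move now [-0.3 -0.3  1.6] rotvec [ 0.    -0.    -0.004] move after rot [-0.3 -0.3  1.6]
```

```bash
echo '{"rx":[0,0,0,0],"ry":[0,0,0,0],"rz":[0,0,0,0],"tx":[0,0,0,0],"ty":[0,0,0,0],"tz":[1.5,0,0,0],"jaw":[16,8,8,8]}' > rows.txt && python3 -m pendant rows.txt 30|tail -2
python3 -c "
from h import *
plan(544,256.6,180,-0.18)"
echo '{"rx":[0,0,0,0,0,0],"ry":[0,0,0,0,0,0],"rz":[0,0,0,0,0,0],"tx":[0,0,0,0,0,0],"ty":[0,0,0,0,0,0],"tz":[-20,-40,-40,-35,0,0],"jaw":[8,8,8,8,8,8]}' > rows.txt && python3 -m pendant rows.txt 30|tail -2
python3 -c "
from h import *
plan(577.1,-14.1,180,0.195+0.70-1.5708)"
```

```text
grip_width: 14.2
finger_force: 30.0
t 17.0 grasp [544.2 256.8  45.3] psi -0.185 w 14.2 F [-0.6  0.1 -0.9] M [-0.04 -0.11 -0.02] j7 -0.98
move now [  -0.2   -0.2 -134.7] rotvec [-0.     0.    -0.005] move after rot [  -0.2   -0.2 -134.7]
grip_width: 13.6
finger_force: 30.0
t 17.6 grasp [544.2 256.6 181. ] psi -0.185 w 13.6 F [-0.   0.1 -1.5] M [-0.04 -0.06 -0.05] j7 -0.91
move now [-260.1   82.1    0.9] rotvec [ 0.001 -0.001  0.491] move after rot [-190.6  195.     1. ]
```

```bash
echo '{"rx":[0,0,0,0,0,0,0,0],"ry":[0,0,0,0,0,0,0,0],"rz":[0,0,0,0,0,0,0,0],"tx":[-37,-37,-37,-37,-37,-37,-37,0],"ty":[11.7,11.7,11.7,11.7,11.7,11.7,11.7,0],"tz":[0,0,0,0,0,0,0,0],"jaw":[8,8,8,8,8,8,8,8]}' > rows.txt && python3 -m pendant rows.txt|tail -1
echo '{"rx":[0,0,0,0,0],"ry":[0,0,0,0,0],"rz":[0.123,0.123,0.123,0.122,0],"tx":[0,0,0,0,0],"ty":[0,0,0,0,0],"tz":[0,0,0,0,0],"jaw":[8,8,8,8,8]}' > rows.txt && python3 -m pendant rows.txt|tail -1
python3 -c "
from h import *
plan(577.1,-14.1,135,0.195+0.70-1.5708)
s=grab_frame('scene');cv2.imwrite('pics/p1.png',crop(s['image'],(303,190),100,75,8))
"
```

```text
finger_force: 30.0
finger_force: 30.0
t 18.9 grasp [576.9 -12.  178.9] psi -0.676 w 13.6 F [ 0.8  0.6 -2.1] M [-0.09 -0.01  0.05] j7 -0.85
move now [-1.4  1.6 43.9] rotvec [-0.002  0.002 -0.001] move after rot [-1.5  1.5 43.9]
```

View pics/p1.png

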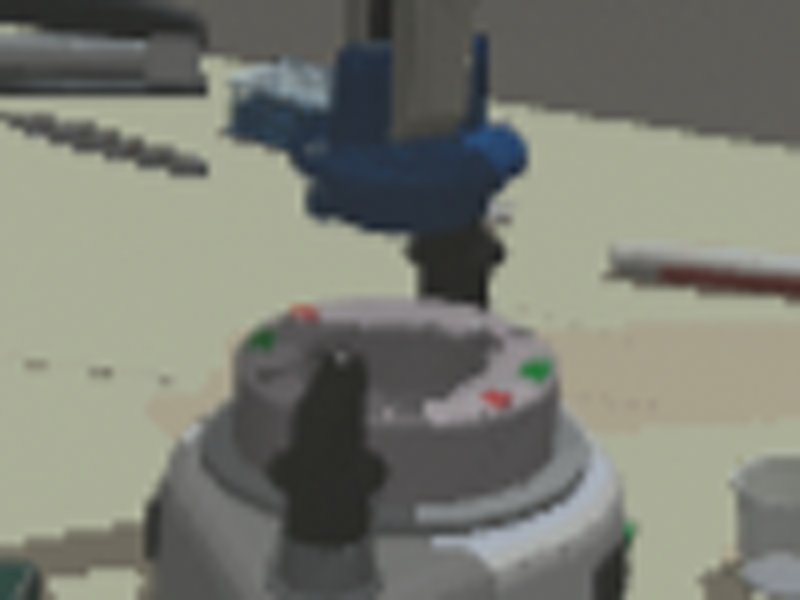

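```bash
python3 - <<'E'
from h import *
s=grab_frame('scene');im=s['image'];h=cv2.cvtColor(im,cv2.COLOR_BGR2HSV).astype(int)
m=(h[...,0]>100)&(h[...,0]<125)&(h[...,1]>110);m[:,:285]=0;m[:,325:]=0;m[:168]=0;m[200:]=0
for r in range(178,196): 
    x=np.nonzero(m[r])[0]
    if len(x):print(r,x.min(),x.max(),end='; ')
for z in (178.9-45.3+8,178.9-45.3+20):print(proj(s,(576.9,-12,z)))
E
echo '{"rx":[0,0,0,0],"ry":[0,0,0,0],"rz":[0,0,0,0],"tx":[-1.4,0,0,0],"ty":[1.6,0,0,0],"tz":[10,10,10,0],"jaw":[8,8,8,8]}' > rows.txt && python3 -m pendant rows.txt|tail -1
python3 -c "
from h import *
plan(577.1,-14.1,118,0.195+0.70-1.5708)"
```

```text
[302.41341981 174.13402288]
[302.59205818 169.15062639]
finger_force: 30.0
t 19.4 grasp [577.1 -15.  148.5] psi -0.675 w 13.6 F [ 0.2  0.1 -1.5] M [ 0.01 -0.   -0.01] j7 -0.85
move now [ 0.8 -0.5 30.5] rotvec [-0.002  0.002  0.001] move after rot [ 0.7 -0.6 30.5]
```

```bash
python3 - <<'E'
from h import *
s=grab_frame('scene');im=s['image'];h=cv2.cvtColor(im,cv2.COLOR_BGR2HSV).astype(int)
m=(h[...,0]>98)&(h[...,0]<128)&(h[...,1]>100);m[:,:283]=0;m[:,325:]=0;m[:165]=0;m[215:]=0
for r in range(165,200): 
    x=np.nonzero(m[r])[0]
    if len(x):print(r,x.min(),x.max(),end='; ')
print()
for z in (148.5-45.3+8,148.5-45.3+16,148.5-45.3+20):print(proj(s,(577.1,-15,z)))
for z in (80,88):print("collar",proj(s,(577.1,-14.1,z)))
# collar sides: grey sobel along rows
g=cv2.GaussianBlur(cv2.cvtColor(im,6),(1,1),0).astype(int)
for r in (203,206): print(r,g[r,275:330].tolist())
cv2.imwrite('pics/p2.png',crop(im,(303,190),100,75,8))
E
```

```text
166 287 289; 167 287 294; 168 286 294; 169 287 312; 170 290 291; 171 296 296; 172 297 297; 179 313 313; 180 310 316; 181 291 317; 182 307 317; 183 295 317; 184 292 317; 185 294 316; 186 296 306; 187 301 301; 
[302.40047701 186.08247221]
[302.51726143 182.86804821]
[302.57598277 181.25177714]
collar [301.80251042 198.52376162]
collar [301.91549287 195.39912217]
203 [160, 161, 161, 163, 155, 116, 104, 78, 70, 71, 72, 75, 77, 79, 70, 48, 45, 45, 44, 43, 43, 41, 42, 61, 95, 99, 99, 95, 86, 102, 129, 93, 86, 88, 110, 143, 146, 146, 118, 135, 112, 107, 102, 87, 79, 78, 78, 96, 140, 160, 161, 160, 160, 160, 158]
206 [153, 131, 134, 100, 88, 87, 87, 70, 69, 72, 73, 74, 75, 77, 59, 45, 43, 43, 44, 43, 43, 42, 42, 55, 79, 82, 82, 82, 81, 80, 81, 81, 80, 80, 81, 81, 80, 81, 80, 79, 80, 80, 80, 81, 80, 77, 76, 104, 122, 123, 130, 168, 169, 168, 167]
```

View pics/p2.png

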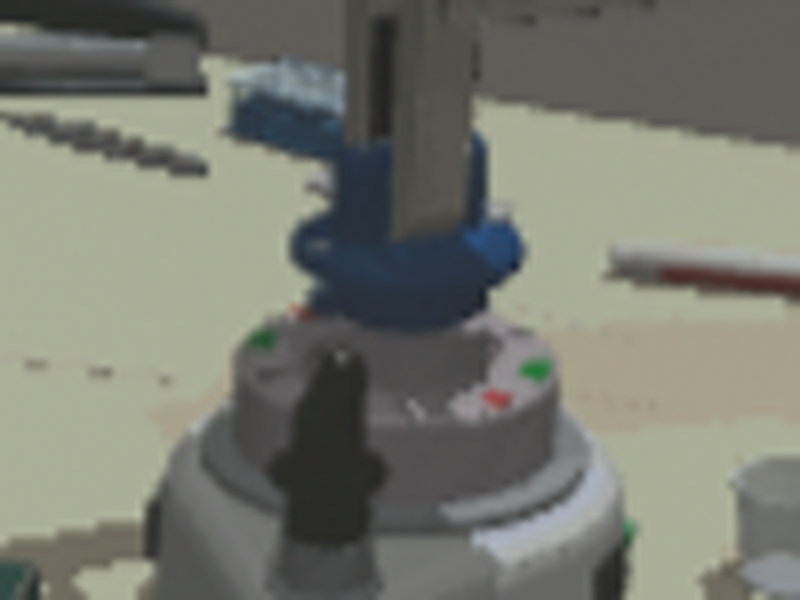

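```bash
echo '{"rx":[0,0,0,0],"ry":[0,0,0,0],"rz":[0,0,0,0],"tx":[2.2,0,0,0],"ty":[-0.5,0,0,0],"tz":[8,6,4,0],"jaw":[8,8,8,8]}' > rows.txt && python3 -m pendant rows.txt|grep -E 'pos|force'
echo '{"rx":[0,0,0],"ry":[0,0,0],"rz":[0,0,0],"tx":[0,0,0],"ty":[0,0,0],"tz":[3,2,0],"jaw":[8,8,8]}' > rows.txt && python3 -m pendant rows.txt|grep -E 'pos|force'
python3 -c "
from h import *
plan(578,-12.9,118,0.195+0.70-1.5708)"
```

```text
tool_pos: [578.5, -12.8, 298.8]
contact_force: [-0.3, -0.5, -0.6]
finger_force: 30.0
tool_pos: [578.6, -12.9, 294.3]
contact_force: [0.0, 0.1, -1.2]
finger_force: 30.0
t 20.15 grasp [578.6 -12.9 127.3] psi -0.676 w 13.8 F [ 0.   0.1 -1.2] M [-0.08 -0.06  0.01] j7 -0.86
move now [-0.4 -0.4  9.3] rotvec [-0.  0.  0.] move after rot [-0.4 -0.5  9.3]
```

```bash
echo '{"rx":[0,0,0,0],"ry":[0,0,0,0],"rz":[0,0,0,0],"tx":[0,0,0,0],"ty":[0,0,0,0],"tz":[3,3,2,0],"jaw":[8,8,8,8]}' > rows.txt && python3 -m pendant rows.txt|grep -E 'pos|force'
echo '{"rx":[0,0,0],"ry":[0,0,0],"rz":[0,0,0],"tx":[0,0,0],"ty":[0,0,0],"tz":[1.5,0.8,0],"jaw":[8,8,8]}' > rows.txt && python3 -m pendant rows.txt|grep -E 'pos|force'
python3 -c "
from h import *
plan(577.1,-14.1,117.3,0.195-1.5708)"
```

```text
tool_pos: [578.5, -12.9, 286.1]
contact_force: [-0.2, -0.2, 0.2]
finger_force: 30.0
tool_pos: [578.7, -12.9, 284.2]
contact_force: [-0.3, 0.7, -0.3]
finger_force: 30.0
t 20.85 grasp [578.7 -12.9 117.2] psi -0.676 w 13.6 F [-0.3  0.7 -0.3] M [-0.07 -0.05 -0.01] j7 -0.87
move now [-1.9 -0.5 -0.1] rotvec [ 0.  -0.   0.7] move after rot [-1.8  0.9 -0.1]
```

```bash
for i in 1 2; do echo '{"rx":[0,0],"ry":[0,0],"rz":[0,0],"tx":[0,0],"ty":[0,0],"tz":[0.6,0],"jaw":[8,8]}' > rows.txt && python3 -m pendant rows.txt|grep -E 'pos|contact'; done
```

```text
tool_pos: [578.6, -12.9, 284.2]
contact_force: [-1.8, -0.2, 6.3]
tool_pos: [578.6, -12.9, 284.2]
contact_force: [-3.9, 0.3, 12.5]
```

```bash
echo '{"rx":[0,0,0,0,0],"ry":[0,0,0,0,0],"rz":[0,0.1,0.1,0.1,0],"tx":[0,0,0,0,0],"ty":[0,0,0,0,0],"tz":[-0.6,0,0,0,0],"jaw":[8,8,8,8,8]}' > rows.txt && python3 -m pendant rows.txt 40|tail -1
python3 -c "
from h import *
plan(577.1,-14.1,117.3,0.195-1.5708)"
echo '{"rx":[0,0,0,0],"ry":[0,0,0,0],"rz":[0.1,0.1,0.1,0],"tx":[0,0,0,0],"ty":[0,0,0,0],"tz":[0,0,0,0],"jaw":[8,8,8,8]}' > rows.txt && python3 -m pendant rows.txt 40|tail -1
python3 -c "
from h import *
plan(577.1,-14.1,117.3,0.195-1.5708)"
```

```text
finger_force: 40.0
t 21.75 grasp [579.1 -13.3 117.2] psi -0.979 w 14.0 F [ 0.9 -3.2  5.2] M [-0.49  0.03  0.15] j7 -1.07
move now [-2.1 -0.4 -0.1] rotvec [ 0.001 -0.001  0.397] move after rot [-2.1  0.4 -0.1]
finger_force: 40.0
t 22.15 grasp [579.2 -13.7 117.2] psi -1.279 w 13.6 F [ 2.  -4.4  4.6] M [-0.89 -0.17  0.14] j7 -1.28
move now [-2.1 -0.3 -0.1] rotvec [ 0.002 -0.002  0.097] move after rot [-2.2 -0.1 -0.1]
```

```bash
echo '{"rx":[0,0,0],"ry":[0,0,0],"rz":[0.095,0,0],"tx":[0,0,0],"ty":[0.4,0,0],"tz":[0,0,0],"jaw":[8,8,8]}' > rows.txt && python3 -m pendant rows.txt 40|tail -1
python3 -c "
from h import *
plan(577.1,-14.1,117.3,0.195-1.5708)
t,s=grab_frame('top'),grab_frame('scene')
cv2.imwrite('pics/f.png',np.hstack([crop(t['image'],(314,212),50,75,8),crop(s['image'],(303,195),50,75,8)]))"
```

```text
finger_force: 40.0
t 22.45 grasp [579.3 -14.1 117.2] psi -1.371 w 13.7 F [ 0.2 -3.4  5.1] M [-0.71 -0.03  0.17] j7 -1.34
move now [-2.2 -0.4 -0.1] rotvec [ 0.001 -0.002  0.005] move after rot [-2.2 -0.4 -0.1]
```

View pics/f.png

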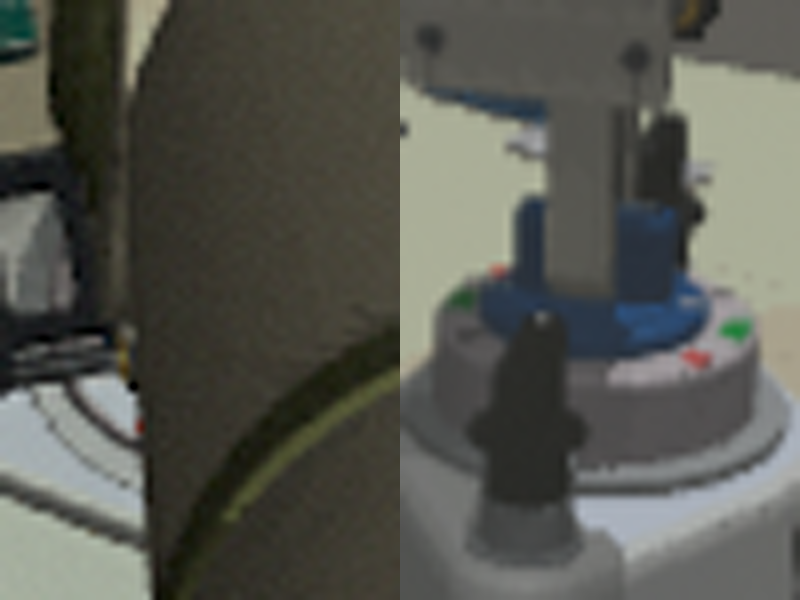

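```bash
python3 -c "
from h import *
print(env.close_job())"
```

```text
the job is handed in; nothing more can be done
None
```

I handed the job in at about 22.5 s. Both clamp knobs are at their clockwise end stops, and the blue lid is seated in the collar. The lid is turned to the green pulse marks, short of the lock, and the gripper is still holding it there.

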